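Find the cable-trunk cover that rocks and push it open

ROBOT

A 6-joint arm with a two-finger parallel gripper is mounted at the origin on the work surface. World frame = base frame: x ahead of the robot, y to its left, z up, the work surface at z = 0. Lengths are in m, angles in degrees, forces in N, time in s.
With the tool pointing down it reaches from about 0.35 to 0.875 m from the base axis. Payload 4.2 kg.
Tool frame: the origin (TCP) lies midway between the tips of the shut fingers; the grasp point (between the pads) lies 19 mm behind it; z points along the fingers, y is the line along which they close (so a half turn about z gives the same grasp; the last joint's range is limited). The gripper opens to 87 mm and grips with 3 to 60 N. Pads are 19 mm wide; open, the fingers measure 117 mm over their backs; the gripper's body (75 mm by 190 mm) begins 51 mm behind the grasp point.
Start: joints at [14.817, 22.042, 0.453, 0, -68.411, -14.817], TCP at [0.625, 0, 0.223] pointing down, gripper open.
Joint ranges: [-179.83, 179.83], [-69.29, 118.12], [-61.27, 80.66], [-181.25, 117.63], [-171.15, -9.14], [-177.46, 177.46]. Speed limits (degrees/s): [159.86, 159.86, 180, 180, 180, 180].

INTERFACE

Orientations are given as [roll, pitch, yaw] about the fixed x, y, z axes, in that order (R = Rz(yaw) Ry(pitch) Rx(roll)).
In Python, from workcell import env gives the robot as it stands. The module is installed in compiled form; this text tells all that it offers. Calls block until the motion is done:
- env.goto(position, orientation): joint-space move of the TCP to a pose.
- env.move_straight(position, rotation=None, rate=0.15, force_limit=None): straight line of the TCP; rotation=None keeps the orientation; rate is the mean speed in m/s. With force_limit (N) it stops when the force on the tool has changed by that much, and returns True; else False.
- env.set_joints(angles): joint-space move.
- env.gripper_to(opening, grasp_force=None): opening from 0.0 (shut) to 1.0 (fully open); grasp_force is the grip in N (None keeps the last); returns when the fingers have stopped.
- env.dwell(seconds).
- env.inverse_kinematics(position, orientation): joint angles nearest the present ones, or None.
- env.read_state(): the state.
- env.grab_frame(name): name is "scene" or "side" or "wrist"; returns a dict with "image" (480x640x3 uint8, blue, green, red), "fx", "fy", "cx", "cy" (pixels), "position" and "orientation" of the camera in the world. Camera axes: x right, y up, looking along -z (the intrinsics and any distortion apply to the point x, -y, -z); pixel columns grow to the right and rows downward; lengths in m; the calibration is good to about 2 mm. A picture is of the moment at which its call begins. There is no depth.
A pose or a line that the arm cannot do raises env.Unreachable and nothing moves.
- env.close_job(): hands the job in; it is judged then, once.
Trained networks look in a picture, given as the dict that the camera call returned (one of the last four; its "shot" number tells which), for a name from the list of things; names that differ only in an ending like _2 or _b are one class to them, and where a whole thing is asked for, a point or a joint stands for the part that bears it (a point fixed in the world has none). Each returns a list of dicts, best first, with "score" (0 to 1); they miss things now and then, are a little off and sometimes report something else, mostly with a low value. They report only what shows in the picture. A call takes as long as a camera call.
- env.search_frame(picture, thing): "xyz" ([x, y, z] in m, in world coordinates, good to about 4 mm: the middle of the surface that is visible of it).
- env.trace(picture, thing): "mask" (480x640 bool, what is visible of it).
The state is a dict: "clock": time; "joint_positions": joint angles; "qvel": joint speeds; "joint_torque": joint torques, N m; "position": TCP position; "tool_rot": TCP orientation; "force": force on the tool from outside, world axes, zero at the start; "wrist_torque": the same for the moment, N m; "opening": opening from 0.0 (shut) to 1.0 (fully open); "finger_force": force on a finger pad.
Only numpy, scipy, OpenCV 4.12 (cv2) and the standard library are available. Lean on these libraries where they do the work, as an engineer would, in place of code of your own. Each camera call takes 0.05 s, during which the arm holds its last target. There are 200 camera calls.

TASK

One of the four identical perforated covers on the cable trunk has lost its catch. Press near the edge of one cover after another with your fingertips to find the one that rocks on its pivot, then push that cover open until it stands upright, and take your hand away. Use only the fingertips to press and push, do not pinch or lift anything; leave the other three covers shut and the ring core, wire spool and screwdriver where they are.

Things in the scene. Friction and masses are not known exactly. Their poses are not given: they have to be found in the camera images.
- trunk: fixed steel cable trunk standing on the bench: a long grey box 144 mm (its x) by 484 mm (its y) by 90 mm high, with four covers in a row along its y and a plain solid deck at its +y end. Origin on its underside (bench level), midway between the second and third cover; x across the trunk, y along it, z up. Its near long side (-x) faces the robot, turned by up to 0.2 rad
- cover_1_top (a point): centre of the top face of cover 1 (counted along the trunk's +y; at y = -150 mm in the trunk's frame), flush with the trunk's top, 90 mm above the bench. Perforated aluminium plate 112 mm (x) by 86 mm (y) by 6 mm thick; all four look alike. It is carried on a stiff level pivot pin along y through its middle (3 mm below this point). x and y as the trunk's while closed, z is the plate's normal. 11 to 14 mm wide rims surround it, level with its top
- cover_2_top (a point): centre of the top face of cover 2 (counted along the trunk's +y; at y = -50 mm in the trunk's frame), flush with the trunk's top, 90 mm above the bench. Perforated aluminium plate 112 mm (x) by 86 mm (y) by 6 mm thick; all four look alike. It is carried on a stiff level pivot pin along y through its middle (3 mm below this point). x and y as the trunk's while closed, z is the plate's normal. 11 to 14 mm wide rims surround it, level with its top
- cover_3_top (a point): centre of the top face of cover 3 (counted along the trunk's +y; at y = 50 mm in the trunk's frame), flush with the trunk's top, 90 mm above the bench. Perforated aluminium plate 112 mm (x) by 86 mm (y) by 6 mm thick; all four look alike. It is carried on a stiff level pivot pin along y through its middle (3 mm below this point). x and y as the trunk's while closed, z is the plate's normal. 11 to 14 mm wide rims surround it, level with its top
- cover_4_top (a point): centre of the top face of cover 4 (counted along the trunk's +y; at y = 150 mm in the trunk's frame), flush with the trunk's top, 90 mm above the bench. Perforated aluminium plate 112 mm (x) by 86 mm (y) by 6 mm thick; all four look alike. It is carried on a stiff level pivot pin along y through its middle (3 mm below this point). x and y as the trunk's while closed, z is the plate's normal. 11 to 14 mm wide rims surround it, level with its top
- cover_1 (a joint): turn of cover 1 about its pivot pin, rad: 0 closed and level, positive when the edge nearer the robot (-x) goes down and the far edge (+x) rises, negative the other way; +-1.57 stands upright (stop). Three of the covers are held by catches and give less than 0.02 rad; the one whose catch has dropped turns either way under about 1 to 3 N at its edge and stays at whatever angle it is left. Below it the trunk is empty to at least 75 mm depth
- cover_2 (a joint): turn of cover 2 about its pivot pin, rad: 0 closed and level, positive when the edge nearer the robot (-x) goes down and the far edge (+x) rises, negative the other way; +-1.57 stands upright (stop). Three of the covers are held by catches and give less than 0.02 rad; the one whose catch has dropped turns either way under about 1 to 3 N at its edge and stays at whatever angle it is left. Below it the trunk is empty to at least 75 mm depth
- cover_3 (a joint): turn of cover 3 about its pivot pin, rad: 0 closed and level, positive when the edge nearer the robot (-x) goes down and the far edge (+x) rises, negative the other way; +-1.57 stands upright (stop). Three of the covers are held by catches and give less than 0.02 rad; the one whose catch has dropped turns either way under about 1 to 3 N at its edge and stays at whatever angle it is left. Below it the trunk is empty to at least 75 mm depth
- cover_4 (a joint): turn of cover 4 about its pivot pin, rad: 0 closed and level, positive when the edge nearer the robot (-x) goes down and the far edge (+x) rises, negative the other way; +-1.57 stands upright (stop). Three of the covers are held by catches and give less than 0.02 rad; the one whose catch has dropped turns either way under about 1 to 3 N at its edge and stays at whatever angle it is left. Below it the trunk is empty to at least 75 mm depth
- core_mid (a point): bystander: dark ring core, 44 mm across, 24 mm high, lying on the trunk's plain end deck; point at its centre, half-way up
- spool_mid (a point): bystander: spool of copper wire, 64 mm across, 56 mm high, standing on the bench beyond the trunk; point at its centre, half-way up
- driver: bystander: screwdriver 180 mm long lying on the bench past the trunk's -y end; origin at the underside of its middle, x along it

How it is judged:
By the outcome, as a careful person would: the job done as asked, in the order asked, and still so for the second after the job is handed in, with the robot touching nothing.
It also fails if it takes over 51 s, if anything falls off the work surface, if the arm or the gripper's body presses on something with over 40 N, if the wrist force passes 120 N, or if a joint passes its speed limit or range.

## Working session

There is one attempt and no reset: what is moved stays moved. The work goes in short steps, each a Python script; the robot and the scene stay as the last script left them, time stands still between calls to the robot, and variables do not carry over. Pictures are saved under pics/ and viewed, at most 10 in all, crops included, and the job is handed in when it is done.

```bash
mkdir -p pics
python3 - <<'E'
from workcell import env
import cv2,numpy as np
ims=[]
for c in ("scene","side"):
    f=env.grab_frame(c); ims.append(f["image"]); print(c,f["fx"],f["cx"],f["cy"],f["position"],f["orientation"],[k for k in f])
    for t in ("trunk","cover_1_top","cover_1","core_mid","spool_mid","driver"):
        print(t,[(np.round(d["xyz"],3).tolist(),round(d["score"],2)) for d in env.search_frame(f,t)][:6])
    cv2.imwrite(f"pics/{c}.png",f["image"])
print(env.read_state())
E
```

```text
scene 549.4545080316402 321.4165444778419 229.79315655247504 [0.93165714 0.49286914 0.90684444] [ 36.07493947  -0.53469821 148.5661272 ] ['image', 'fx', 'fy', 'cx', 'cy', 'position', 'orientation', 'shot']
trunk [([0.538, 0.073, 0.092], 0.68), ([0.524, 0.096, 0.09], 0.28)]
cover_1_top []
cover_1 [([0.52, -0.001, 0.09], 0.73), ([0.526, -0.091, 0.091], 0.7), ([0.527, 0.096, 0.091], 0.62)]
core_mid []
spool_mid [([0.701, -0.153, 0.054], 0.77)]
driver [([0.56, -0.351, 0.02], 0.74)]
side 436.452112796902 312.70759221032074 233.43284821554795 [0.32856858 0.44802796 0.58457889] [  48.71923937   -0.23833895 -148.66540285] ['image', 'fx', 'fy', 'cx', 'cy', 'position', 'orientation', 'shot']
trunk [([0.504, 0.074, 0.089], 0.69), ([0.515, -0.203, 0.089], 0.39)]
cover_1_top [([0.503, -0.203, 0.089], 0.97), ([0.521, 0.094, 0.088], 0.65), ([0.506, -0.105, 0.09], 0.23)]
cover_1 [([0.512, -0.199, 0.092], 0.97), ([0.51, -0.102, 0.091], 0.8), ([0.512, -0.003, 0.089], 0.79), ([0.515, 0.099, 0.088], 0.6)]
core_mid [([0.524, 0.191, 0.114], 0.62)]
spool_mid [([0.692, -0.144, 0.047], 0.75)]
driver [([0.572, -0.359, 0.028], 0.48)]
{'clock': 0.7, 'joint_positions': array([ 1.48156337e+01,  2.20397060e+01,  4.53840624e-01, -2.87091636e-03,
       -6.84100443e+01, -1.48146790e+01]), 'qvel': array([-0.02841802,  0.02536529,  0.04995028,  0.1068535 , -0.04737752,
       -0.08482978]), 'joint_torque': array([ 1.92916596e-03, -3.90328968e+01,  1.87585920e+01,  4.22345549e+00,
        1.56399084e-02, -2.10468954e-05]), 'position': array([6.24985921e-01, 3.01529615e-05, 2.22571757e-01]), 'tool_rot': array([-1.79996728e+02,  3.62667986e-03, -9.00001015e+01]), 'force': array([-0.51133008,  0.62655317, -0.36951395]), 'wrist_torque': array([0.04955432, 0.03567347, 0.01065863]), 'finger_force': 0.0, 'opening': 0.9971905624077417}
```

View pics/scene.png

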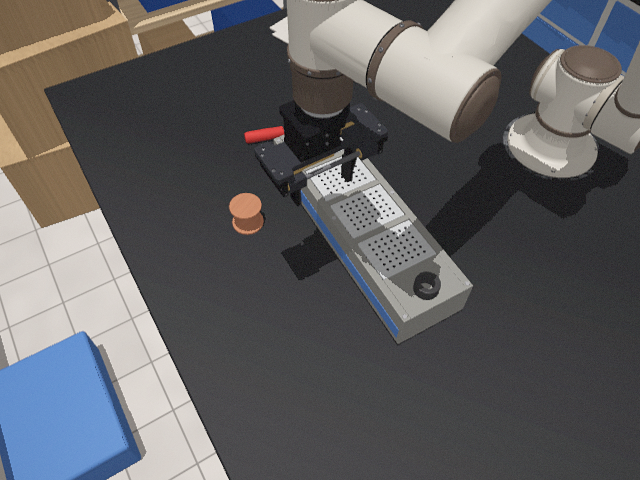

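View pics/side.png

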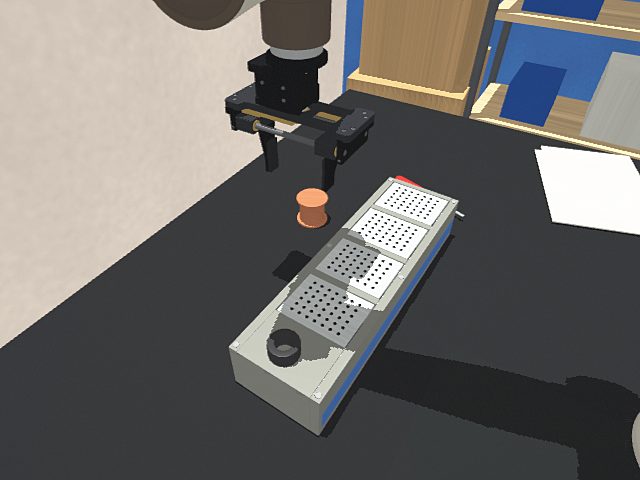

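The two pictures show the trunk running along y. The ring core sits on the near-left deck (side view px 284,347; scene px 427,286), the spool stands beyond it, and the driver is past the far end. All four covers are visible in the side view. Next I'll get the trunk pose from the cover masks projected onto the plane z=0.09.

```bash
cat > h.py <<'E'
from workcell import env
import cv2,numpy as np
from scipy.spatial.transform import Rotation as R
def plane(f,uv,z):
    uv=np.asarray(uv,float)
    d=np.c_[(uv[:,0]-f["cx"])/f["fx"],-(uv[:,1]-f["cy"])/f["fy"],-np.ones(len(uv))]
    d=R.from_euler("xyz",f["orientation"],degrees=True).apply(d)
    p=np.asarray(f["position"]); return (p+d*((z-p[2])/d[:,2])[:,None])[:,:2]
E
python3 - <<'E'
from h import *
for c in ("side","scene"):
    f=env.grab_frame(c)
    for d in env.trace(f,"cover_1"):
        v,u=np.nonzero(d["mask"])
        if len(u)<200: continue
        P=plane(f,np.c_[u,v],.09)
        (cc,s,a)=cv2.minAreaRect((P*1000).astype(np.float32))
        print(c,round(d["score"],2),len(u),np.round(cc,1),np.round(s,1),round(a,1),np.round(P.mean(0)*1000,1))
# hand-picked top corners
    if c=="side":
        print(np.round(plane(f,[(231,348),(320,403),(459,203),(389,178)],.09),3))
    else: print(np.round(plane(f,[(398,327),(472,289)],.09),3))
E
```

```text
side 0.95 2114 [ 511.5 -106.4] [ 86.2 114.2] 88.6 [ 510.1 -105.1]
side 0.73 1678 [ 508.5 -206.1] [ 87.5 113. ] 87.5 [ 507.3 -204.3]
side 0.67 2761 [516.3  -5.6] [ 87.5 113. ] 87.7 [514.2  -4.1]
side 0.59 3662 [520.2  94. ] [ 86.5 113. ] 87.9 [518.4  96. ]
[[ 0.592  0.218]
 [ 0.453  0.223]
 [ 0.432 -0.251]
 [ 0.577 -0.259]]
scene 0.98 1263 [513.8 -98.3] [ 69.5 114.7] 89.3 [519.3 -94.5]
scene 0.92 2592 [521.4  93. ] [ 91.1 116.8] 88.7 [522.2  94.3]
scene 0.64 2186 [516.6  -6.8] [ 88.4 114.8] 88.3 [517.8  -5.6]
[[0.61  0.221]
 [0.459 0.229]]
```

```bash
cat >> h.py <<'E'
YAW=-2.35; O=np.array([.5142,-.056]); c,s=np.cos(np.radians(YAW)),np.sin(np.radians(YAW))
def W(x,y,z): return [O[0]+c*x-s*y,O[1]+s*x+c*y,z]
ROT=[180,0,YAW]; YC={1:-.15,2:-.05,3:.05,4:.15}
E
python3 - <<'E'
from h import *
env.gripper_to(0.0)
env.goto(W(-.044,YC[4],.13),ROT)
for n in (4,3,2,1):
    env.move_straight(W(-.044,YC[n],.104),rate=.12)
    f0=env.read_state()["force"][2]
    hit=env.move_straight(W(-.044,YC[n],.081),rate=.02,force_limit=6)
    S=env.read_state(); print(n,hit,np.round(S["position"],4),round(S["force"][2]-f0,2),round(S["clock"],2))
    if not hit or S["position"][2]<.085: break
    env.move_straight(W(-.044,YC[n],.104),rate=.12)
f=env.grab_frame("side"); cv2.imwrite("pics/a.png",f["image"])
E
```

```text
4 True [0.4763 0.0957 0.0899] 4.42 4.69
3 False [ 0.4724 -0.0042  0.081 ] -0.5 7.25
```

View pics/a.png

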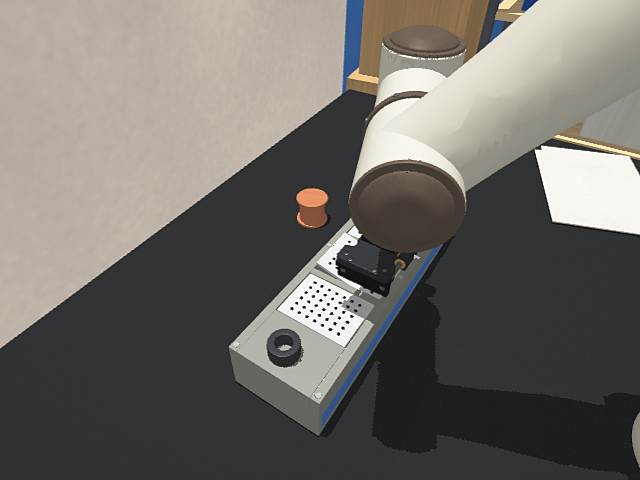

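Cover 4 held firm at z = 0.0899, while cover 3 sank freely to 0.081. So cover 3 is the loose one, and I'll press it further down, then push it upright from the far side.

Run:
```python
from h import *
y=YC[3]
def st(t):
    S=env.read_state(); p=S["position"][:2]-O; print(t,np.round([c*p[0]+s*p[1],S["position"][2]],4),np.round(S["force"],1),round(S["clock"],2))
print(env.move_straight(W(-.040,y,.062),rate=.05,force_limit=15)); st("press")
env.move_straight(W(-.044,y,.165),rate=.15)
env.move_straight(W(.088,y,.165),rate=.15)
f=env.grab_frame("side"); cv2.imwrite("pics/b.png",f["image"])
print(env.move_straight(W(.088,y,.105),rate=.12,force_limit=10)); st("down")
print(env.move_straight(W(.03,y,.105),rate=.06,force_limit=14)); st("push1")
```

```text
False
press [-0.0404  0.0614] [ 0.4 -0.2 -0.1] 7.84
False
down [0.0885 0.1057] [-0.   0.   0.6] 10.41
False
push1 [0.029  0.1042] [ 0.7 -0.2  0.5] 11.53
```

View pics/b.png

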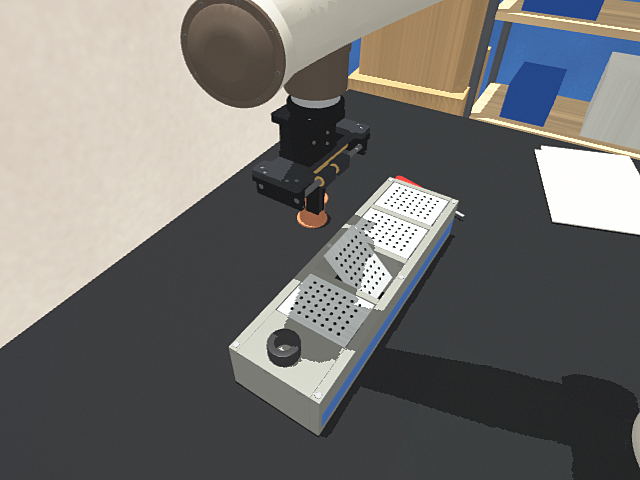

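Cover 3 (px 350,265) stands at about 45° with its far edge raised, and the others are flat. I'll finish the push to the stop.

Run:
```python
from h import *
y=YC[3]
def st(t):
    S=env.read_state(); p=S["position"][:2]-O; print(t,np.round([c*p[0]+s*p[1],S["position"][2]],4),np.round(S["force"],1),round(S["clock"],2))
print(env.move_straight(W(.005,y,.105),rate=.03,force_limit=12)); st("push2")
env.move_straight(W(.09,y,.105),rate=.12)
env.move_straight(W(.15,y,.25),rate=.2); st("away")
ims=[]
for n in ("side","scene"):
    f=env.grab_frame(n); cv2.imwrite(f"pics/c_{n}.png",f["image"]); ims.append(f["image"][140:380,200:520])
    for d in env.search_frame(f,"cover_1"): print(n,np.round(d["xyz"],3),round(d["score"],2))
cv2.imwrite("pics/c.png",cv2.resize(np.hstack(ims),(800,300)))
```

```text
True
push2 [0.0161 0.1055] [0.2 0.8 1.1] 12.11
away [0.1488 0.2487] [ 0.3 -0.6 -0.1] 13.81
side [ 0.515 -0.005  0.107] 0.96
side [ 0.504 -0.103  0.092] 0.95
side [ 0.513 -0.2    0.089] 0.74
side [0.516 0.097 0.087] 0.72
scene [0.528 0.096 0.091] 0.96
scene [ 0.488 -0.084  0.094] 0.85
scene [ 0.524 -0.003  0.099] 0.84
scene [ 0.466 -0.194  0.089] 0.81
```

View pics/c.png

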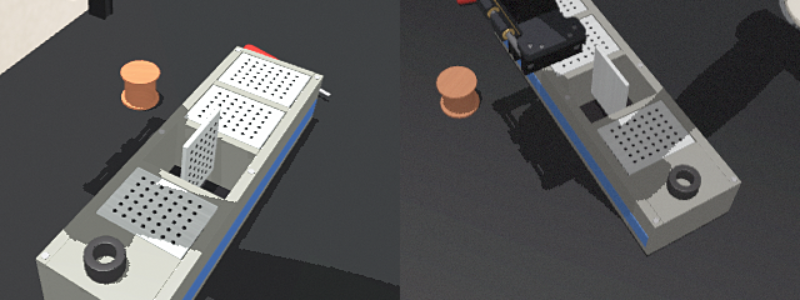

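The cover looks upright in both views, but the push stopped at x = 16 mm where I expected about 12.5 mm. I'll push again, more gently, to confirm it's at the stop.

Run:
```python
from h import *
y=YC[3]
def st(t):
    S=env.read_state(); p=S["position"][:2]-O; print(t,np.round([c*p[0]+s*p[1],S["position"][2]],4),np.round(S["force"],1),round(S["clock"],2)); return c*p[0]+s*p[1]
env.move_straight(W(.06,y,.13),rate=.2); env.move_straight(W(.024,y,.11),rate=.1); env.dwell(.3); st("pre")
x=.020
while x>.006:
    hit=env.move_straight(W(x,y,.11),rate=.02,force_limit=20); env.dwell(.15); st(hit)
    if env.read_state()["force"][0]>9 or hit: break
    x-=.002
env.move_straight(W(.06,y,.12),rate=.1)
env.move_straight(W(.17,y+.05,.28),rate=.25); st("away")
ims=[]
for n in ("side","scene"):
    f=env.grab_frame(n); ims.append(f["image"][140:380,200:520])
cv2.imwrite("pics/d.png",cv2.resize(np.hstack(ims),(800,300)))
# expected image of upright plate's top edge ends (side view) for comparison
```

```text
pre [0.0245 0.1102] [-0.3 -0.5 -0.3] 15.77
False [0.0201 0.11  ] [ 1.2  0.3 -0.3] 16.27
False [0.018 0.11 ] [0.1 0.6 0.2] 16.67
False [0.0161 0.1101] [0.6 0.  0.4] 17.07
False [0.0161 0.1103] [ 5.4 -2.1 -3.2] 17.47
False [0.0161 0.1106] [ 8.7 -3.3 -6. ] 17.87
False [0.0162 0.1108] [ 13.7  -5.4 -10.4] 18.27
away [0.1688 0.2788] [-0.3 -0.7 -0.4] 19.88
```

View pics/d.png

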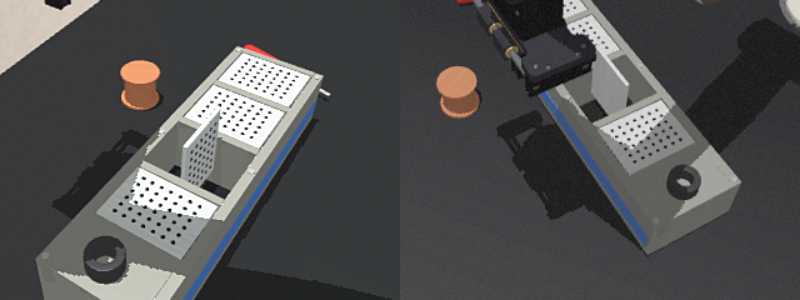

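The pictures show cover 3 upright (crop px 200,150 and 610,80) with the other covers shut and the bystanders in place. The second push met a rigid stop at the same x, so the cover is against its upright stop and the hand is clear. I'm handing in.

```bash
python3 -c "
from workcell import env
print(env.close_job())"
```

```text
the job is handed in; nothing more can be done
None
```

Cover 3 was the loose one: I pushed it upright to its stop with the fingertips, withdrew the hand and handed the job in at about 20 s, with the other three covers shut and the ring core, spool and screwdriver untouched.

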